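Put a reagent bottle away in the cooling box and slide its cover shut

ROBOT

A 7-joint arm with a two-finger parallel gripper is mounted at the origin on a cart in front of the work surface, level with it; the furniture and walls round the work are solid. World frame = base frame: x ahead of the robot, y to its left, z up, the work surface at z = 0. Lengths are in m, angles in rad, forces in N, time in s.
With the tool pointing down it reaches from about 0.425 to 0.925 m from the base axis. Payload 6.8 kg.
Tool frame: the origin (TCP) lies between the finger pads; the fingertips stand 11 mm ahead of it and the grasp point (between the pads) lies 8 mm behind it; z points along the fingers, y is the line along which they close (so a half turn about z gives the same grasp; the last joint's range is limited). The gripper opens to 85 mm and grips with 20 to 120 N. Pads are 22 mm wide; open, the fingers measure 114 mm over their backs; the gripper's body (76 mm by 85 mm) begins 54 mm behind the grasp point. The pads swing forward as they close: fully open they stand 13 mm farther back than shut.
Start: joints at [-1.425, 0.477, 0.022, 1.555, -0.011, 1.109, -0.083], TCP at [0.169, 0.653, 0.242] pointing down, gripper open.
Joint ranges: [-2.96, 2.96], [-0.34, 2.1], [-1.41, 1.46], [0.24, 2.44], [-1.37, 4.51], [0.17, 1.92], [-2.96, 2.96]. Speed limits (rad/s): [2.39, 2.39, 3.14, 3.14, 3.14, 3.14, 3.14].

INTERFACE

Orientations are given as a rotation vector (axis times angle).
In Python, from bench import r gives the robot as it stands.
- The arm moves only by the tool send_rows, never from a script. Its argument "deltas" is a list of rows, each an object of numbers: "dx", "dy", "dz": the shift along the world's x, y, z in mm; "rx", "ry", "rz": the turn, a rotation vector about the world's x, y, z in degrees. A call has 1 to 5 rows; each row is the pose to reach, as a shift and turn from the pose commanded when the call began; what a row does not reach only later rows make up. A row lasts 1/12 s, in which the tool goes at most 41.7 mm and 7.16 degrees, less where a joint would pass 70% of its speed; a pose out of reach is approached as far as the arm can. A call with a gripper value outside its range is refused whole. "jaw" is the finger opening in mm, from 0 to 85.4, set as the call begins (left out, the last holds). The fingers move at their own pace and stop on an object; "newtons" is the grip in N (left out, the last holds). Time passes only in rows, so rows that repeat a pose let the fingers close. It gives the time, the measured TCP pose, the force, the opening and the grip force at its end, in the units of the state.
- r.get_obs(): the state, without advancing time (a new reading comes with each control period).
- r.grab_frame(name): name is "scene" or "top" or "wrist"; returns a dict with "frame" (384x512x3 uint8, blue, green, red), "z_map" (384x512 float32, m along the optical axis (not along the pixel's ray), 0 where there is no reading), "vertical_fov" (degrees; the focal length in pixels is half the picture's height over the tangent of half this angle, whatever the lens; pixels are square), "cx", "cy" (the principal point, pixels), "xyz" and "orientation" of the camera in the world. Camera axes: x right, y down, z forward; pixel columns grow to the right and rows downward; lengths in m; the calibration is good to about 2 mm. The wrist camera is an equidistant fisheye: a pixel r from the principal point sees the ray r / f radians off the axis. A picture is of the moment at which its call begins.
- r.hand_in(): hands the job in; it is judged then, once.
The state is a dict: "clock": time; "joints": joint angles; "qvel": joint speeds; "tau": joint torques, N m; "tcp_pos": TCP position; "orientation": TCP orientation; "contact_force": force on the tool from outside, world axes, zero at the start; "moment": the same for the moment, N m; "grip_width": finger opening in m; "gripper_force": force on a finger pad.
Only numpy, scipy, OpenCV 4.12 (cv2) and the standard library are available. Lean on these libraries where they do the work, as an engineer would, in place of code of your own. Each camera call takes 0.05 s, during which the arm holds its last target. There are 200 camera calls.

TASK

Slide the cover of the cooling box on the worktop fully open by its grip bar, then stand the small reagent bottle (the shortest of the three on the worktop) upright in the compartment beside the bottle already there, let go of it, and slide the cover fully shut over both. Do not knock over the bottle in the box, and leave the two taller bottles where they stand.

Things in the scene. Friction and masses are not known exactly. Their poses are not given: they have to be found in the camera images.
- cooler: fixed white cooling box, 232 mm long (its y), 108 wide (x), 68 high, aluminium rails on the long top edges. Origin: centre of underside, z up. Its -y half (to the robot's left) is the open-topped compartment: inside x -45 to +45 mm, y -110 to 0 mm, floor 6 mm and rim 68 mm above the worktop, 56 mm clear under the cover. Its +y half (vent slots) is solid. Cover slides along y
- cover (a joint): position of the flat grey cover (93 mm across, 115 along the slide, 4 thick, top face 66 mm above the worktop): 0 = fully shut over the compartment, 0.106 m = fully open, parked over the solid half; grows along the box's +y. About 2 N of friction, no spring: stays where it is left. Starts 15 to 40 mm open
- grip_bar (a point): centre of the top of the cover's raised grip bar, 82 mm above the worktop. The bar is 12 mm thick along the slide (box y), 50 mm long across it (box x) and stands 16 mm above the cover's top face, at the middle of the cover. It moves with the cover; shut, it is at x = 0, y = -52.5 mm of the box
- free_place (a point): point on the compartment floor beside the bottle already there, at x = 0, y = -30 mm, 6 mm high in the box's frame, a good place for the small bottle; axes as the box's. Mind the 0.52 m tall instrument tower (fixed): its front is at world x = 0.59 m, y = -0.07 to -0.20 m, close beyond the box; turn the hand away from it
- small_bottle: the small reagent bottle to be put away: plain white, round, 27 mm in diameter and 51 mm high with its screw cap (cap 21 mm in diameter, from 36 mm up), 30 to 56 g, the shortest of the three bottles standing on the worktop (there 1.5 mm high) to the far left of the box, beyond a fixed wire tube rack (66 mm high, with tubes 87 mm). Origin: centre of its underside, z up
- inside_bottle: a bottle of the same size and shape as the small one, already standing loose in the compartment near its -y end (box y about -84 to -80 mm, x within 18 mm of the middle). Origin: centre of its underside
- tall_bottle_1: a taller dark reagent bottle, 31 mm in diameter and 61 mm high, loose, standing on the worktop; bystander. Origin: centre of its underside
- tall_bottle_2: another taller dark reagent bottle, 31 mm in diameter and 61 mm high, loose, standing on the worktop; bystander. Origin: centre of its underside
Things that resemble listed ones, but are neither listed nor needed, are in the scene too. What is shaped like the small_bottle but green or yellow is not meant.

How it is judged:
By the outcome, as a careful person would: the job done as asked, in the order asked, and still so for the second after the job is handed in, with the robot touching nothing.
It also fails if it takes over 72 s, if anything falls off the work surface, if the arm or the gripper's body presses on something with over 40 N, if the wrist force passes 120 N, or if a joint passes its speed limit or range.

## Working session

There is one attempt and no reset: what is moved stays moved. The work goes in short steps, Python scripts to look and compute and a tool call to move; the robot and the scene stay as the last step left them, time stands still between calls to the robot, and variables do not carry over. Pictures are saved under pics/ and viewed, at most 10 in all, crops included, and the job is handed in when it is done.

Besides the shell and the picture viewer there is one more tool, called by a JSON object that holds its "method" and its "body". send_rows: Moves the arm, as the interface text tells. Its arguments: {"type":"object","properties":{"deltas":{"type":"array","items":{"type":"object","properties":{"dx":{"type":"number"},"dy":{"type":"number"},"dz":{"type":"number"},"rx":{"type":"number"},"ry":{"type":"number"},"rz":{"type":"number"}}}},"jaw":{"type":"number"},"newtons":{"type":"number"}},"required":["deltas"]}

```bash
mkdir -p pics; cat > h.py <<'E'
from bench import r
import numpy as np, cv2
from scipy.spatial.transform import Rotation as R
def grab(n):
    f=r.grab_frame(n); np.savez(f'pics/{n}.npz',**f); return f
def rot(f):
    o=np.array(f['orientation'],float)
    return R.from_rotvec(o).as_matrix() if o.shape==(3,) else o
def cloud(f):
    z=f['z_map']; h,w=z.shape; fl=h/2/np.tan(np.radians(float(f['vertical_fov']))/2)
    u,v=np.meshgrid(np.arange(w),np.arange(h))
    P=np.stack([(u-f['cx'])/fl*z,(v-f['cy'])/fl*z,z],-1)
    return P@rot(f).T+np.array(f['xyz'])
E
python3 - <<'E'
from h import *
a=grab('scene');b=grab('top')
print(a['xyz'],a['orientation'],b['xyz'],b['orientation'],b['vertical_fov'])
for n,f in(('scene',a),('top',b)):cv2.imwrite(f'pics/{n}0.png',cv2.resize(f['frame'],(800,600)))
print(r.get_obs())
E
```

```text
[ 0.21701547 -0.43668638  0.6811582 ] [-2.3348688   0.60253332 -0.26034661] [0.38395174 0.05535371 0.93528731] [-2.14568352  2.10891198 -0.1992018 ] 45.40359850761744
{'clock': 0.1, 'joints': array([-1.42507206,  0.47771486,  0.02233561,  1.55636875, -0.01149056,
        1.10931828, -0.08311386]), 'qvel': array([-2.39812178e-04, -2.35433600e-03,  2.22049575e-03, -2.38760828e-03,
        1.02750598e-03,  3.68483195e-05, -3.86593820e-04]), 'tau': array([ 3.93676164e-03, -5.97754884e+01,  1.61349714e+00, -2.81954545e+01,
        1.28018169e-02,  5.06602402e-03,  2.51227596e-05]), 'tcp_pos': array([0.16937336, 0.65285585, 0.2414177 ]), 'orientation': array([-3.97600171e-01, -3.11624376e+00,  2.63719267e-03]), 'contact_force': array([-0.25034329, -1.06949028,  0.19026555]), 'moment': array([0.04776591, 0.01339342, 0.02914314]), 'gripper_force': 0.0, 'grip_width': 0.08520437607493687}
```

View pics/top0.png

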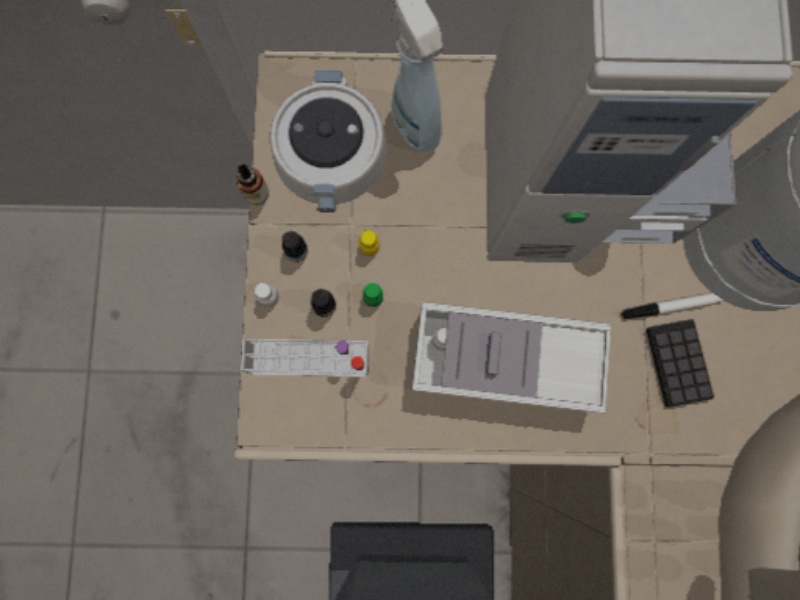

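View pics/scene0.png

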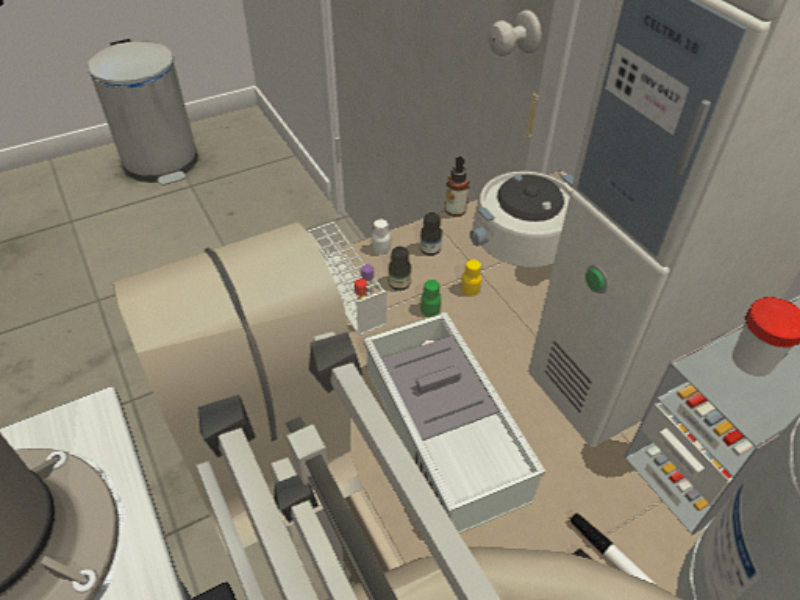

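Top view (800x600): the box is at (512,358), with the cover and its grip bar at (494,353) and the inside bottle's cap at (442,338). The rack is at (305,358). Bottle candidates are white (265,293), black (293,245) and (322,302), green (373,294) and yellow (369,243). White (265,293) fits: it is plain white and the shortest. I'll confirm that in a crop.

```bash
python3 - <<'E'
from h import *
f=dict(np.load('pics/top.npz')); P=cloud(f)
def at(n,u,v,k=2):
    u=int(u*.64);v=int(v*.64); p=P[v-k:v+k+1,u-k:u+k+1].reshape(-1,3); print(n,np.round(np.median(p,0),4))
for n,u,v in [('white',265,290),('blk1',292,243),('blk2',322,300),('green',373,292),('yel',369,241),('cap in',441,338),('bar',494,353),('desk',400,420),('rack',305,358),('desk2',300,400)]: at(n,u,v)
# bottle tops: high points in neighbourhood
def top(n,u,v,w,lo,hi):
    u=int(u*.64);v=int(v*.64); p=P[v-w:v+w,u-w:u+w].reshape(-1,3); p=p[(p[:,2]>lo)&(p[:,2]<hi)]
    print(n,len(p),'top',p[:,2].max().round(4),'mid',np.round((np.percentile(p,3,0)+np.percentile(p,97,0))/2,4),'ext',np.round(np.percentile(p,97,0)-np.percentile(p,3,0),4))
top('white',265,290,12,.045,.06);top('blk1',292,243,12,.055,.07);top('blk2',322,300,12,.055,.07);top('capin',441,338,8,.05,.062)
top('rack',305,358,40,.05,.1)
# bar
m=(P[...,2]>.076)&(P[...,2]<.09); m[:, :270]=0;m[:,370:]=0;m[:190]=0;m[265:]=0
p=P[m][:,:2].astype(np.float32); print('bar',len(p),cv2.minAreaRect(p))
m=(P[...,2]>.06)&(P[...,2]<.076); m[:, :255]=0;m[:,400:]=0;m[:180]=0;m[270:]=0
p=P[m][:,:2].astype(np.float32); print('box',len(p),cv2.minAreaRect(p))
s=np.load('pics/scene.npz')['frame'][130:210,200:330]
t=f['frame'][140:215,150:260]
c=lambda a:cv2.resize(a,(560,int(560*a.shape[0]/a.shape[1])),interpolation=2)
o=np.zeros((560,780,3),np.uint8)
a=cv2.resize(s,(390,240),interpolation=2);b=cv2.resize(t,(390,266),interpolation=2)
cv2.imwrite('pics/crop.png',np.hstack([cv2.copyMakeBorder(a,0,26,0,0,0),b]))
E
```

```text
white [0.5496 0.2135 0.0521]
blk1 [0.6082 0.1814 0.0622]
blk2 [0.5353 0.1397 0.0622]
green [0.5503 0.0785 0.0509]
yel [0.6149 0.084  0.0502]
cap in [ 0.492  -0.0076  0.0562]
bar [ 0.4734 -0.0694  0.0815]
desk [0.393  0.0401 0.0008]
rack [0.4666 0.1604 0.0288]
desk2 [ 4.147e-01  1.695e-01 -1.000e-04]
white 91 top 0.0556 mid [0.5489 0.2168 0.0508] ext [0.0175 0.0178 0.0081]
blk1 115 top 0.065 mid [0.6123 0.1829 0.0601] ext [0.02   0.021  0.0076]
blk2 118 top 0.0647 mid [0.5389 0.143  0.0602] ext [0.0208 0.0211 0.0077]
capin 57 top 0.0617 mid [ 0.495  -0.0076  0.0558] ext [0.018  0.0113 0.0068]
rack 751 top 0.0912 mid [0.4937 0.1591 0.0712] ext [0.0918 0.1474 0.0327]
bar 182 ((0.4718140661716461, -0.0685383602976799), (0.013514901511371136, 0.04965873435139656), 85.57562255859375)
box 5411 ((0.46967437863349915, -0.0927605926990509), (0.23232465982437134, 0.10843043774366379), 84.15999603271484)
```

View pics/crop.png

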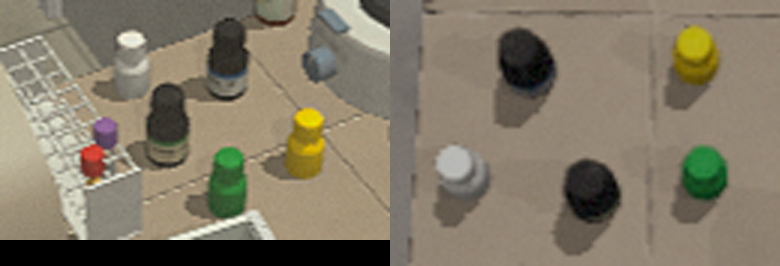

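The crop confirms the white bottle (left of the black pair in the scene view) as the shortest. It is at world (0.549, 0.216). The box centre is (0.470, -0.093) with its long axis at 84.2°, and the cover is about 28 mm open. I'm moving towards the bar.

{"method": "send_rows", "body": {"deltas": [{"dx": 26, "dy": -22, "rz": 2}, {"dx": 52, "dy": -44, "rz": 4}, {"dx": 78, "dy": -66, "rz": 6}, {"dx": 104, "dy": -88, "rz": 8}, {"dx": 130, "dy": -110, "rz": 8.7}], "jaw": 40}}

```text
$.deltas[0]: bad value
```

{"method": "send_rows", "body": {"deltas": [{"dx": 22, "dy": -28}, {"dx": 44, "dy": -56}, {"dx": 66, "dy": -84}, {"dx": 88, "dy": -112}, {"dx": 110, "dy": -140}]}}

```text
$.deltas[0]: bad value
```

{"method": "send_rows", "body": {"deltas": [{"dx": 10, "dy": -33}, {"dx": 20, "dy": -66}, {"dx": 30, "dy": -99}, {"dx": 40, "dy": -132}, {"dx": 50, "dy": -165}]}}

```text
$.deltas[0]: bad value
```

```bash
python3 - <<'E'
from h import *
o=r.get_obs();print(o['clock'],o['tcp_pos'],o['joints'],R.from_rotvec(o['orientation']).as_matrix().round(3))
f=grab('wrist');print(f['xyz'],rot(f).round(2));print(o['contact_force'],o['grip_width'])
cv2.imwrite('pics/w1.png',f['frame'])
E
```

```text
0.1 [0.16937336 0.65285585 0.2414177 ] [-1.42507206  0.47771486  0.02233561  1.55636875 -0.01149056  1.10931828
 -0.08311386] [[-0.968  0.251 -0.   ]
 [ 0.251  0.968 -0.002]
 [-0.    -0.002 -1.   ]]
[0.09806976 0.67146924 0.37414015] [[ 0.25  0.93  0.28]
 [ 0.97 -0.24 -0.08]
 [-0.    0.29 -0.96]]
[-0.25034329 -1.06949028  0.19026555] 0.08520437607493687
```

View pics/w1.png

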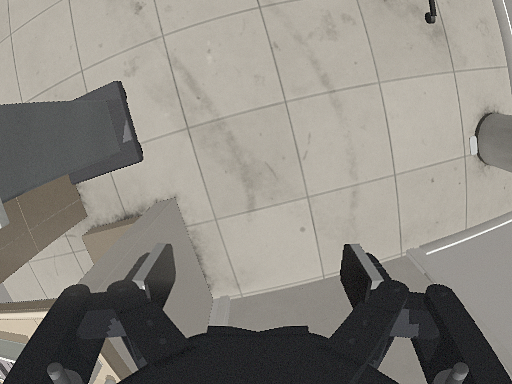

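The wrist view shows only the floor and the fingers. The camera sits on the tool's +x side, which currently faces away from the tower. The rows were refused, probably because every key is needed.

{"method": "send_rows", "body": {"deltas": [{"dx": 26, "dy": -22, "dz": 0, "rx": 0, "ry": 0, "rz": 2}, {"dx": 52, "dy": -44, "dz": 0, "rx": 0, "ry": 0, "rz": 4}, {"dx": 78, "dy": -66, "dz": 0, "rx": 0, "ry": 0, "rz": 6}, {"dx": 104, "dy": -88, "dz": 0, "rx": 0, "ry": 0, "rz": 8}, {"dx": 130, "dy": -110, "dz": 0, "rx": 0, "ry": 0, "rz": 8.7}], "jaw": 40, "newtons": 40}}

```text
clock: 0.57
tcp_pos: [0.3005, 0.542, 0.242]
orientation: [-0.157, -3.138, 0.001]
contact_force: [0.1, -0.6, -0.9]
grip_width: 0.0401
gripper_force: 0.0
```

{"method": "send_rows", "body": {"deltas": [{"dx": 22, "dy": -30, "dz": 0, "rx": 0, "ry": 0, "rz": 0}, {"dx": 44, "dy": -60, "dz": 0, "rx": 0, "ry": 0, "rz": 0}, {"dx": 66, "dy": -90, "dz": 0, "rx": 0, "ry": 0, "rz": 0}, {"dx": 88, "dy": -120, "dz": 0, "rx": 0, "ry": 0, "rz": 0}, {"dx": 110, "dy": -150, "dz": 0, "rx": 0, "ry": 0, "rz": 0}]}}

```text
clock: 0.98
tcp_pos: [0.4102, 0.3916, 0.2422]
orientation: [-0.16, -3.137, 0.0]
contact_force: [0.8, 0.8, -0.0]
grip_width: 0.0401
gripper_force: 0.0
```

{"method": "send_rows", "body": {"deltas": [{"dx": 10, "dy": -34, "dz": 0, "rx": 0, "ry": 0, "rz": 0}, {"dx": 20, "dy": -68, "dz": 0, "rx": 0, "ry": 0, "rz": 0}, {"dx": 30, "dy": -102, "dz": 0, "rx": 0, "ry": 0, "rz": 0}, {"dx": 40, "dy": -136, "dz": 0, "rx": 0, "ry": 0, "rz": 0}, {"dx": 50, "dy": -170, "dz": 0, "rx": 0, "ry": 0, "rz": 0}]}}

```text
clock: 1.4
tcp_pos: [0.4595, 0.2216, 0.2422]
orientation: [-0.16, -3.137, 0.0]
contact_force: [0.4, -0.7, -0.7]
grip_width: 0.0397
gripper_force: 0.0
```

{"method": "send_rows", "body": {"deltas": [{"dx": 2, "dy": -34, "dz": -4, "rx": 0, "ry": 0, "rz": 0}, {"dx": 4, "dy": -68, "dz": -12, "rx": 0, "ry": 0, "rz": 0}, {"dx": 6, "dy": -102, "dz": -22, "rx": 0, "ry": 0, "rz": 0}, {"dx": 8, "dy": -136, "dz": -32, "rx": 0, "ry": 0, "rz": 0}, {"dx": 10, "dy": -170, "dz": -42, "rx": 0, "ry": 0, "rz": 0}]}}

```text
clock: 1.82
tcp_pos: [0.4692, 0.0518, 0.2]
orientation: [0.16, 3.137, 0.0]
contact_force: [0.5, 0.2, 0.3]
grip_width: 0.0402
gripper_force: 0.0
```

{"method": "send_rows", "body": {"deltas": [{"dx": 0, "dy": -30, "dz": -10, "rx": 0, "ry": 0, "rz": 0}, {"dx": 1, "dy": -60, "dz": -20, "rx": 0, "ry": 0, "rz": 0}, {"dx": 1, "dy": -90, "dz": -30, "rx": 0, "ry": 0, "rz": 0}, {"dx": 1, "dy": -120, "dz": -40, "rx": 0, "ry": 0, "rz": 0}, {"dx": 1, "dy": -120, "dz": -40, "rx": 0, "ry": 0, "rz": 0}]}}

```text
clock: 2.23
tcp_pos: [0.4686, -0.0727, 0.1589]
orientation: [-0.172, -3.134, 0.004]
contact_force: [-0.1, -0.5, -0.4]
grip_width: 0.0402
gripper_force: 0.0
```

```bash
python3 - <<'E'
from h import *
o=r.get_obs();print(o['clock'],o['tcp_pos'],R.from_rotvec(o['orientation']).as_matrix().round(3))
f=grab('wrist')
cv2.imwrite('pics/w2.png',f['frame'])
E
```

```text
2.2333 [ 0.46861202 -0.07265129  0.15887764] [[-0.994  0.11  -0.003]
 [ 0.11   0.994 -0.003]
 [ 0.002 -0.003 -1.   ]]
```

View pics/w2.png

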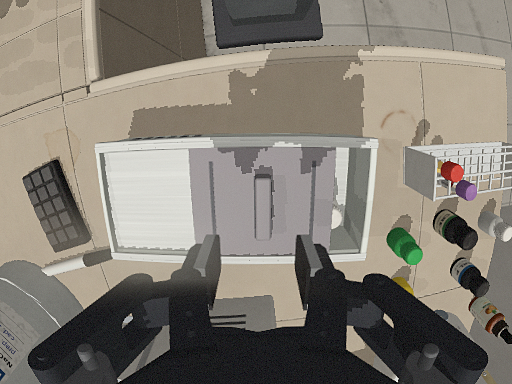

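The wrist view shows the bar (264,205) centred between the open fingers. Descending.

{"method": "send_rows", "body": {"deltas": [{"dx": 2, "dy": 3, "dz": -20, "rx": 0, "ry": 0, "rz": 0}, {"dx": 3, "dy": 3, "dz": -40, "rx": 0, "ry": 0, "rz": 0}, {"dx": 3, "dy": 3, "dz": -60, "rx": 0, "ry": 0, "rz": 0}, {"dx": 3, "dy": 3, "dz": -72, "rx": 0, "ry": 0, "rz": 0}, {"dx": 3, "dy": 3, "dz": -77, "rx": 0, "ry": 0, "rz": 0}]}}

```text
clock: 2.7
tcp_pos: [0.4726, -0.0622, 0.0818]
orientation: [-0.157, -3.135, -0.001]
contact_force: [0.1, 0.3, 1.2]
grip_width: 0.0401
gripper_force: 0.0
```

{"method": "send_rows", "body": {"deltas": [{"dx": 0, "dy": 0, "dz": 0, "rx": 0, "ry": 0, "rz": 0}, {"dx": 0, "dy": 0, "dz": 0, "rx": 0, "ry": 0, "rz": 0}, {"dx": 0, "dy": 0, "dz": 0, "rx": 0, "ry": 0, "rz": 0}, {"dx": 0, "dy": 0, "dz": 0, "rx": 0, "ry": 0, "rz": 0}, {"dx": 0, "dy": 0, "dz": 0, "rx": 0, "ry": 0, "rz": 0}], "jaw": 0, "newtons": 30}}

```text
clock: 3.12
tcp_pos: [0.4736, -0.0635, 0.0839]
orientation: [0.16, 3.137, 0.0]
contact_force: [-2.3, -0.7, 1.5]
grip_width: 0.0108
gripper_force: 32.8
```

{"method": "send_rows", "body": {"deltas": [{"dx": -1.5, "dy": -15, "dz": 0, "rx": 0, "ry": 0, "rz": 0}, {"dx": -3.5, "dy": -35, "dz": 0, "rx": 0, "ry": 0, "rz": 0}, {"dx": -5.5, "dy": -55, "dz": 0, "rx": 0, "ry": 0, "rz": 0}, {"dx": -7, "dy": -70, "dz": 0, "rx": 0, "ry": 0, "rz": 0}, {"dx": -7.8, "dy": -78, "dz": 0, "rx": 0, "ry": 0, "rz": 0}]}}

```text
clock: 3.53
tcp_pos: [0.4655, -0.1427, 0.0839]
orientation: [0.162, 3.137, 0.001]
contact_force: [-1.6, 2.0, 4.0]
grip_width: 0.0108
gripper_force: 33.3
```

{"method": "send_rows", "body": {"deltas": [{"dx": -0.2, "dy": -2, "dz": 0, "rx": 0, "ry": 0, "rz": 0}, {"dx": -0.4, "dy": -4, "dz": 0, "rx": 0, "ry": 0, "rz": 0}, {"dx": -0.6, "dy": -6, "dz": 0, "rx": 0, "ry": 0, "rz": 0}, {"dx": -0.6, "dy": -6, "dz": 0, "rx": 0, "ry": 0, "rz": 0}]}}

```text
clock: 3.87
tcp_pos: [0.4651, -0.1467, 0.0839]
orientation: [-0.159, -3.137, -0.002]
contact_force: [-3.7, 1.7, 8.6]
grip_width: 0.0109
gripper_force: 33.6
```

{"method": "send_rows", "body": {"deltas": [{"dx": -0.2, "dy": -2, "dz": 0, "rx": 0, "ry": 0, "rz": 0}, {"dx": -0.4, "dy": -4, "dz": 0, "rx": 0, "ry": 0, "rz": 0}, {"dx": -0.4, "dy": -4, "dz": 0, "rx": 0, "ry": 0, "rz": 0}]}}

```text
clock: 4.12
tcp_pos: [0.4651, -0.147, 0.0838]
orientation: [-0.155, -3.137, -0.008]
contact_force: [-3.8, 11.9, 11.2]
grip_width: 0.0109
gripper_force: 34.0
```

```bash
python3 - <<'E'
from h import *
o=r.get_obs();print(o['tcp_pos'],o['contact_force'])
f=grab('top');P=cloud(f)
cv2.imwrite('pics/t2.png',cv2.resize(f['frame'][175:285,240:400],(800,550),interpolation=2))
E
```

```text
[ 0.46513441 -0.14695617  0.08381377] [-3.80926806 11.93516061 11.17997928]
```

View pics/t2.png

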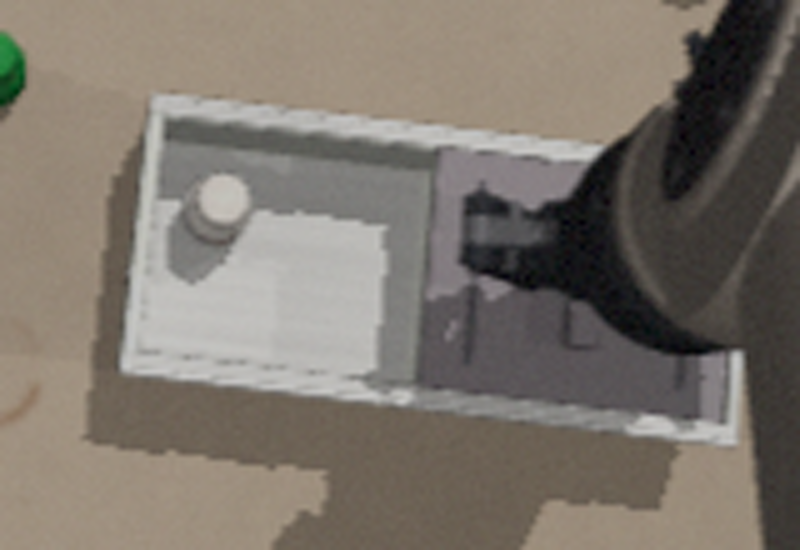

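The cover is at its stop (force 12 N): the compartment is fully open, the inside bottle stands at (220,200), and the bar is in the gripper. Releasing and lifting.

{"method": "send_rows", "body": {"deltas": [{"dx": 0.3, "dy": 3, "dz": 0, "rx": 0, "ry": 0, "rz": 0}, {"dx": 0.3, "dy": 3, "dz": 0, "rx": 0, "ry": 0, "rz": 0}, {"dx": 0.3, "dy": 3, "dz": 0, "rx": 0, "ry": 0, "rz": 0}, {"dx": 0.3, "dy": 3, "dz": 0, "rx": 0, "ry": 0, "rz": 0}, {"dx": 0.3, "dy": 3, "dz": 15, "rx": 0, "ry": 0, "rz": 0}], "jaw": 40}}

```text
clock: 4.58
tcp_pos: [0.4636, -0.1485, 0.0966]
orientation: [-0.16, -3.134, 0.0]
contact_force: [0.5, 0.2, -0.8]
grip_width: 0.0401
gripper_force: 0.0
```

{"method": "send_rows", "body": {"deltas": [{"dx": 0, "dy": 0, "dz": 25, "rx": 0, "ry": 0, "rz": 0}, {"dx": 0, "dy": 10, "dz": 50, "rx": 0, "ry": 0, "rz": -6}, {"dx": 0, "dy": 35, "dz": 70, "rx": 0, "ry": 0, "rz": -12}, {"dx": 0, "dy": 65, "dz": 90, "rx": 0, "ry": 0, "rz": -18}, {"dx": 0, "dy": 95, "dz": 100, "rx": 0, "ry": 0, "rz": -24}], "jaw": 50}}

```text
clock: 5.0
tcp_pos: [0.466, -0.0542, 0.2003]
orientation: [0.818, 3.03, 0.001]
contact_force: [0.9, 0.1, 1.0]
grip_width: 0.0497
gripper_force: 0.0
```

{"method": "send_rows", "body": {"deltas": [{"dx": 8, "dy": 26, "dz": 0, "rx": 0, "ry": 0, "rz": -6.6}, {"dx": 16, "dy": 52, "dz": 0, "rx": 0, "ry": 0, "rz": -13.2}, {"dx": 24, "dy": 78, "dz": 0, "rx": 0, "ry": 0, "rz": -19.8}, {"dx": 32, "dy": 104, "dz": 0, "rx": 0, "ry": 0, "rz": -26.4}, {"dx": 40, "dy": 130, "dz": 0, "rx": 0, "ry": 0, "rz": -33}]}}

```text
clock: 5.42
tcp_pos: [0.5054, 0.0769, 0.1983]
orientation: [1.644, 2.677, 0.001]
contact_force: [0.6, -1.2, 0.8]
grip_width: 0.0505
gripper_force: 0.0
```

{"method": "send_rows", "body": {"deltas": [{"dx": 8, "dy": 26, "dz": -5, "rx": 0, "ry": 0, "rz": -6.6}, {"dx": 16, "dy": 52, "dz": -15, "rx": 0, "ry": 0, "rz": -13.2}, {"dx": 24, "dy": 78, "dz": -25, "rx": 0, "ry": 0, "rz": -19.8}, {"dx": 32, "dy": 104, "dz": -35, "rx": 0, "ry": 0, "rz": -26.4}, {"dx": 40, "dy": 130, "dz": -45, "rx": 0, "ry": 0, "rz": -33}]}}

```text
clock: 5.83
tcp_pos: [0.5456, 0.2069, 0.1527]
orientation: [2.336, 2.1, 0.001]
contact_force: [1.2, -0.6, 0.2]
grip_width: 0.05
gripper_force: 0.0
```

{"method": "send_rows", "body": {"deltas": [{"dx": 0, "dy": 0, "dz": 0, "rx": 0, "ry": 0, "rz": 0}, {"dx": 0, "dy": 0, "dz": 0, "rx": 0, "ry": 0, "rz": 0}]}}

```text
clock: 6.0
tcp_pos: [0.5448, 0.2074, 0.1521]
orientation: [2.326, 2.111, -0.002]
contact_force: [-0.2, 0.3, 0.3]
grip_width: 0.0503
gripper_force: 0.0
```

```bash
python3 - <<'E'
from h import *
o=r.get_obs();print(o['clock'],o['tcp_pos'],o['joints'].round(2),R.from_rotvec(o['orientation']).as_matrix().round(3))
f=grab('wrist')
cv2.imwrite('pics/w3.png',f['frame'])
# bottle & bar position check
f=grab('top');P=cloud(f)
m=(P[...,2]>.076)&(P[...,2]<.09); m[:, :270]=0;m[:,395:]=0;m[:190]=0;m[265:]=0
p=P[m][:,:2].astype(np.float32); print('bar',len(p),cv2.minAreaRect(p))
p=P[190:235,265:300].reshape(-1,3);p=p[(p[:,2]>.05)&(p[:,2]<.061)];print('in',(np.percentile(p,3,0)+np.percentile(p,97,0))/2)
E
```

```text
6.0 [0.54475962 0.20738982 0.15205503] [-0.84  0.47  0.49  1.89 -0.28  0.86 -0.31] [[ 0.096  0.995 -0.001]
 [ 0.995 -0.096 -0.001]
 [-0.001 -0.001 -1.   ]]
bar 186 ((0.4639643430709839, -0.1455686390399933), (0.01299126073718071, 0.04901020973920822), 83.32877349853516)
in [ 0.50558697 -0.00752784  0.05594799]
```

View pics/w3.png

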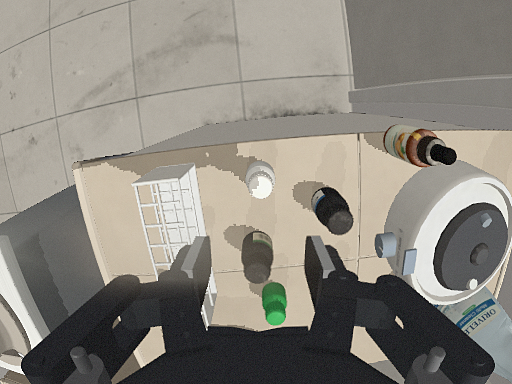

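The wrist view shows the white bottle at (260,180), with black bottles at (257,258) and (333,212) and the rack at left. I'll refine the bottle position from this.

```bash
python3 - <<'E'
from h import *
f=dict(np.load('pics/wrist.npz'));fl=192/np.tan(np.radians(float(f['vertical_fov']))/2)
z=f['z_map'];u,v=np.meshgrid(np.arange(512),np.arange(384));x=u-f['cx'];y=v-f['cy'];rr=np.hypot(x,y)+1e-9;th=rr/fl
k=np.tan(th)/rr*z
P=np.stack([x*k,y*k,z],-1)@rot(f).T+np.array(f['xyz'])
p=P[155:205,240:285].reshape(-1,3)
for lo,hi in((.049,.056),(.04,.056),(.01,.033)):
    q=p[(p[:,2]>lo)&(p[:,2]<hi)];print(len(q),((np.percentile(q,2,0)+np.percentile(q,98,0))/2).round(4),np.ptp(q,0).round(4))
    c=cv2.minEnclosingCircle(q[:,:2].astype(np.float32));print(c)
E
```

```text
486 [0.5476 0.2171 0.0525] [0.0203 0.0203 0.006 ]
((0.5475056171417236, 0.21658314764499664), 0.010672788135707378)
548 [0.5477 0.2174 0.0483] [0.0203 0.0203 0.0147]
((0.5474928617477417, 0.2166595458984375), 0.010744329541921616)
299 [0.5474 0.2214 0.0218] [0.0267 0.0197 0.0228]
((0.5475143790245056, 0.21723511815071106), 0.013518008403480053)
```

{"method": "send_rows", "body": {"deltas": [{"dx": 2, "dy": 9, "dz": -15, "rx": 0, "ry": 0, "rz": 0}, {"dx": 2.5, "dy": 9.5, "dz": -40, "rx": 0, "ry": 0, "rz": 0}, {"dx": 2.5, "dy": 9.5, "dz": -65, "rx": 0, "ry": 0, "rz": 0}, {"dx": 2.5, "dy": 9.5, "dz": -85, "rx": 0, "ry": 0, "rz": 0}, {"dx": 2.5, "dy": 9.5, "dz": -85, "rx": 0, "ry": 0, "rz": 0}]}}

```text
clock: 6.52
tcp_pos: [0.5453, 0.2129, 0.0652]
orientation: [-2.33, -2.105, 0.009]
contact_force: [-0.3, -0.5, -0.5]
grip_width: 0.0497
gripper_force: 0.0
```

{"method": "send_rows", "body": {"deltas": [{"dx": 0, "dy": 0, "dz": -12, "rx": 0, "ry": 0, "rz": 0}, {"dx": 0, "dy": 0, "dz": -24, "rx": 0, "ry": 0, "rz": 0}, {"dx": 0, "dy": 0, "dz": -35, "rx": 0, "ry": 0, "rz": 0}, {"dx": 0, "dy": 0, "dz": -35, "rx": 0, "ry": 0, "rz": 0}, {"dx": 0, "dy": 0, "dz": -35, "rx": 0, "ry": 0, "rz": 0}]}}

```text
clock: 6.93
tcp_pos: [0.5473, 0.2151, 0.0328]
orientation: [-2.33, -2.107, 0.001]
contact_force: [0.2, -0.5, -0.9]
grip_width: 0.0502
gripper_force: 0.0
```

{"method": "send_rows", "body": {"deltas": [{"dx": 0, "dy": 0, "dz": 0, "rx": 0, "ry": 0, "rz": 0}, {"dx": 0, "dy": 0, "dz": 0, "rx": 0, "ry": 0, "rz": 0}, {"dx": 0, "dy": 0, "dz": 0, "rx": 0, "ry": 0, "rz": 0}, {"dx": 0, "dy": 0, "dz": 0, "rx": 0, "ry": 0, "rz": 0}, {"dx": 0, "dy": 0, "dz": 0, "rx": 0, "ry": 0, "rz": 0}], "jaw": 10, "newtons": 30}}

```text
clock: 7.35
tcp_pos: [0.548, 0.2156, 0.0339]
orientation: [2.33, 2.107, 0.002]
contact_force: [-0.1, -0.8, 7.2]
grip_width: 0.0258
gripper_force: 29.6
```

{"method": "send_rows", "body": {"deltas": [{"dx": 0, "dy": 0, "dz": 10, "rx": 0, "ry": 0, "rz": 0}, {"dx": 0, "dy": 0, "dz": 30, "rx": 0, "ry": 0, "rz": 0}, {"dx": 0, "dy": 0, "dz": 60, "rx": 0, "ry": 0, "rz": 0}, {"dx": 0, "dy": 0, "dz": 90, "rx": 0, "ry": 0, "rz": 0}, {"dx": 0, "dy": 0, "dz": 115, "rx": 0, "ry": 0, "rz": 0}]}}

```text
clock: 7.77
tcp_pos: [0.5477, 0.2152, 0.1504]
orientation: [2.33, 2.107, 0.001]
contact_force: [0.6, 0.8, -0.8]
grip_width: 0.0253
gripper_force: 29.6
```

{"method": "send_rows", "body": {"deltas": [{"dx": -6, "dy": -20, "dz": 5, "rx": 0, "ry": 0, "rz": 0}, {"dx": -14, "dy": -50, "dz": 5, "rx": 0, "ry": 0, "rz": 0}, {"dx": -22, "dy": -80, "dz": 5, "rx": 0, "ry": 0, "rz": 0}, {"dx": -30, "dy": -110, "dz": 5, "rx": 0, "ry": 0, "rz": 0}, {"dx": -38, "dy": -140, "dz": 5, "rx": 0, "ry": 0, "rz": 0}]}}

```text
clock: 8.18
tcp_pos: [0.5088, 0.0742, 0.1537]
orientation: [2.33, 2.108, 0.001]
contact_force: [1.7, -0.1, -0.6]
grip_width: 0.0254
gripper_force: 29.6
```

{"method": "send_rows", "body": {"deltas": [{"dx": -8, "dy": -30, "dz": 0, "rx": 0, "ry": 0, "rz": 0}, {"dx": -16, "dy": -60, "dz": 0, "rx": 0, "ry": 0, "rz": 0}, {"dx": -24, "dy": -90, "dz": 0, "rx": 0, "ry": 0, "rz": 0}, {"dx": -32, "dy": -120, "dz": 0, "rx": 0, "ry": 0, "rz": 0}, {"dx": -37, "dy": -139, "dz": 0, "rx": 0, "ry": 0, "rz": 0}]}}

```text
clock: 8.6
tcp_pos: [0.4711, -0.0667, 0.1537]
orientation: [2.333, 2.104, -0.0]
contact_force: [0.3, 0.1, -0.4]
grip_width: 0.0255
gripper_force: 29.6
```

{"method": "send_rows", "body": {"deltas": [{"dx": 0, "dy": 0, "dz": 0, "rx": 0, "ry": 0, "rz": 0}, {"dx": 0, "dy": 0, "dz": 0, "rx": 0, "ry": 0, "rz": 0}, {"dx": 0, "dy": 0, "dz": 0, "rx": 0, "ry": 0, "rz": 0}]}}

```text
clock: 8.85
tcp_pos: [0.4727, -0.0629, 0.1534]
orientation: [-2.329, -2.108, -0.001]
contact_force: [0.0, 0.1, -0.9]
grip_width: 0.0255
gripper_force: 29.6
```

```bash
python3 - <<'E'
from h import *
o=r.get_obs();print(o['clock'],o['tcp_pos'],o['grip_width'],o['gripper_force'],o['joints'].round(2))
f=grab('wrist')
cv2.imwrite('pics/w4.png',f['frame'])
E
```

```text
8.85 [ 0.4727321  -0.06293716  0.15341055] 0.02552593276353751 29.62225466966629 [-0.48  0.3   0.58  2.13 -0.24  0.77  0.15]
```

View pics/w4.png

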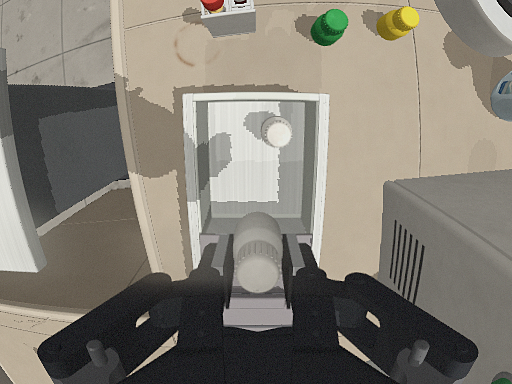

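The bottle is held at (258,260) over the compartment, and the inside bottle stands clear at (276,132). Lowering.

{"method": "send_rows", "body": {"deltas": [{"dx": 0, "dy": 1, "dz": -20, "rx": 0, "ry": 0, "rz": 0}, {"dx": 0, "dy": 1, "dz": -40, "rx": 0, "ry": 0, "rz": 0}, {"dx": 0, "dy": 1, "dz": -60, "rx": 0, "ry": 0, "rz": 0}, {"dx": 0, "dy": 1, "dz": -80, "rx": 0, "ry": 0, "rz": 0}, {"dx": 0, "dy": 1, "dz": -95, "rx": 0, "ry": 0, "rz": 0}]}}

```text
clock: 9.32
tcp_pos: [0.4724, -0.061, 0.0567]
orientation: [-2.326, -2.11, 0.001]
contact_force: [-1.1, 0.7, -0.5]
grip_width: 0.0256
gripper_force: 29.6
```

{"method": "send_rows", "body": {"deltas": [{"dx": 0, "dy": 0, "dz": -5, "rx": 0, "ry": 0, "rz": 0}, {"dx": 0, "dy": 0, "dz": -10, "rx": 0, "ry": 0, "rz": 0}, {"dx": 0, "dy": 0, "dz": -15, "rx": 0, "ry": 0, "rz": 0}, {"dx": 0, "dy": 0, "dz": -18, "rx": 0, "ry": 0, "rz": 0}, {"dx": 0, "dy": 0, "dz": -18, "rx": 0, "ry": 0, "rz": 0}]}}

```text
clock: 9.73
tcp_pos: [0.4727, -0.0624, 0.0402]
orientation: [2.329, 2.108, 0.0]
contact_force: [-0.3, 1.0, -0.2]
grip_width: 0.0252
gripper_force: 29.6
```

{"method": "send_rows", "body": {"deltas": [{"dx": 0, "dy": 0, "dz": -1, "rx": 0, "ry": 0, "rz": 0}, {"dx": 0, "dy": 0, "dz": -1, "rx": 0, "ry": 0, "rz": 0}, {"dx": 0, "dy": 0, "dz": -1, "rx": 0, "ry": 0, "rz": 0}]}}

```text
clock: 9.98
tcp_pos: [0.4728, -0.0626, 0.0395]
orientation: [2.33, 2.107, 0.001]
contact_force: [0.2, 0.2, -0.8]
grip_width: 0.0257
gripper_force: 29.6
```

{"method": "send_rows", "body": {"deltas": [{"dx": 0, "dy": 0, "dz": -0.5, "rx": 0, "ry": 0, "rz": 0}, {"dx": 0, "dy": 0, "dz": -1, "rx": 0, "ry": 0, "rz": 0}, {"dx": 0, "dy": 0, "dz": -1, "rx": 0, "ry": 0, "rz": 0}]}}

```text
clock: 10.23
tcp_pos: [0.4727, -0.0626, 0.0385]
orientation: [2.33, 2.107, 0.001]
contact_force: [-0.8, 0.6, 3.7]
grip_width: 0.0253
gripper_force: 30.1
```

{"method": "send_rows", "body": {"deltas": [{"dx": 0, "dy": 0, "dz": -0.5, "rx": 0, "ry": 0, "rz": 0}, {"dx": 0, "dy": 0, "dz": -1, "rx": 0, "ry": 0, "rz": 0}, {"dx": 0, "dy": 0, "dz": -1, "rx": 0, "ry": 0, "rz": 0}]}}

```text
clock: 10.48
tcp_pos: [0.4727, -0.0627, 0.0383]
orientation: [-2.33, -2.106, -0.002]
contact_force: [-4.4, 0.9, 19.6]
grip_width: 0.0253
gripper_force: 31.5
```

The bottle touches the floor. Easing off and releasing.

{"method": "send_rows", "body": {"deltas": [{"dx": 0, "dy": 0, "dz": 0.8, "rx": 0, "ry": 0, "rz": 0}, {"dx": 0, "dy": 0, "dz": 1, "rx": 0, "ry": 0, "rz": 0}]}}

```text
clock: 10.65
tcp_pos: [0.4727, -0.0626, 0.0385]
orientation: [2.33, 2.107, 0.001]
contact_force: [-0.8, 0.2, 3.3]
grip_width: 0.0261
gripper_force: 29.9
```

{"method": "send_rows", "body": {"deltas": [{"dx": 0, "dy": 0, "dz": 0, "rx": 0, "ry": 0, "rz": 0}, {"dx": 0, "dy": 0, "dz": 0, "rx": 0, "ry": 0, "rz": 0}, {"dx": 0, "dy": 0, "dz": 0, "rx": 0, "ry": 0, "rz": 0}], "jaw": 30}}

```text
clock: 10.9
tcp_pos: [0.4724, -0.0626, 0.038]
orientation: [-2.33, -2.107, 0.0]
contact_force: [-0.1, 0.1, -0.3]
grip_width: 0.03
gripper_force: 0.0
```

{"method": "send_rows", "body": {"deltas": [{"dx": 0, "dy": 0, "dz": 0, "rx": 0, "ry": 0, "rz": 0}, {"dx": 0, "dy": 0, "dz": 0, "rx": 0, "ry": 0, "rz": 0}, {"dx": 0, "dy": 0, "dz": 0, "rx": 0, "ry": 0, "rz": 0}, {"dx": 0, "dy": 0, "dz": 0, "rx": 0, "ry": 0, "rz": 0}], "jaw": 42}}

```text
clock: 11.23
tcp_pos: [0.4725, -0.0626, 0.0381]
orientation: [-2.33, -2.107, 0.0]
contact_force: [-0.7, 0.4, 0.6]
grip_width: 0.0418
gripper_force: 0.0
```

{"method": "send_rows", "body": {"deltas": [{"dx": 0, "dy": 0, "dz": 10, "rx": 0, "ry": 0, "rz": 0}, {"dx": 0, "dy": 0, "dz": 25, "rx": 0, "ry": 0, "rz": 0}, {"dx": 0, "dy": 0, "dz": 50, "rx": 0, "ry": 0, "rz": 0}, {"dx": 0, "dy": 0, "dz": 80, "rx": 0, "ry": 0, "rz": 0}, {"dx": 0, "dy": 0, "dz": 115, "rx": 0, "ry": 0, "rz": 0}]}}

```text
clock: 11.65
tcp_pos: [0.4713, -0.0628, 0.154]
orientation: [-2.33, -2.106, 0.004]
contact_force: [0.7, -0.2, 0.9]
grip_width: 0.0417
gripper_force: 0.0
```

```bash
python3 - <<'E'
from h import *
o=r.get_obs();print(o['clock'],o['tcp_pos'],o['contact_force'])
f=grab('wrist')
cv2.imwrite('pics/w5.png',f['frame'])
E
```

```text
11.65 [ 0.47133009 -0.0628279   0.15404171] [ 0.69895145 -0.24719009  0.85625158]
```

View pics/w5.png

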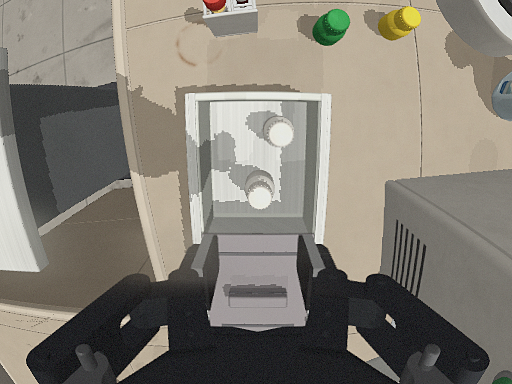

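Both bottles stand upright: placed at (259,190), inside at (279,130). The cover is still open. Turning back and moving to the bar.

{"method": "send_rows", "body": {"deltas": [{"dx": 0, "dy": 0, "dz": 2, "rx": 0, "ry": 0, "rz": 6.6}, {"dx": -1, "dy": -5, "dz": 5, "rx": 0, "ry": 0, "rz": 13.2}, {"dx": -1, "dy": -10, "dz": 5, "rx": 0, "ry": 0, "rz": 19.8}, {"dx": -2, "dy": -15, "dz": 5, "rx": 0, "ry": 0, "rz": 26.4}, {"dx": -2, "dy": -20, "dz": 5, "rx": 0, "ry": 0, "rz": 33}], "jaw": 40}}

```text
clock: 12.12
tcp_pos: [0.4703, -0.0829, 0.1589]
orientation: [1.628, 2.687, 0.001]
contact_force: [-0.3, -1.5, 0.5]
grip_width: 0.0398
gripper_force: 0.0
```

{"method": "send_rows", "body": {"deltas": [{"dx": -1, "dy": -8, "dz": 0, "rx": 0, "ry": 0, "rz": 6.6}, {"dx": -1, "dy": -15, "dz": 0, "rx": 0, "ry": 0, "rz": 13.2}, {"dx": -2, "dy": -22, "dz": 0, "rx": 0, "ry": 0, "rz": 19.8}, {"dx": -3, "dy": -30, "dz": 0, "rx": 0, "ry": 0, "rz": 26.4}, {"dx": -4, "dy": -38, "dz": 0, "rx": 0, "ry": 0, "rz": 33}]}}

```text
clock: 12.53
tcp_pos: [0.4663, -0.1212, 0.1588]
orientation: [0.798, 3.038, -0.0]
contact_force: [0.2, -1.0, -0.4]
grip_width: 0.0399
gripper_force: 0.0
```

{"method": "send_rows", "body": {"deltas": [{"dx": 0, "dy": -8, "dz": -5, "rx": 0, "ry": 0, "rz": 6.6}, {"dx": -1, "dy": -15, "dz": -10, "rx": 0, "ry": 0, "rz": 13.2}, {"dx": -1, "dy": -22, "dz": -15, "rx": 0, "ry": 0, "rz": 19.8}, {"dx": -2, "dy": -26, "dz": -20, "rx": 0, "ry": 0, "rz": 24}, {"dx": -2, "dy": -26, "dz": -20, "rx": 0, "ry": 0, "rz": 24}]}}

```text
clock: 12.95
tcp_pos: [0.4636, -0.1478, 0.138]
orientation: [-0.156, -3.137, 0.001]
contact_force: [-0.4, -0.7, -0.3]
grip_width: 0.04
gripper_force: 0.0
```

{"method": "send_rows", "body": {"deltas": [{"dx": 0, "dy": 0, "dz": 0, "rx": 0, "ry": 0, "rz": 0}, {"dx": 0, "dy": 0, "dz": 0, "rx": 0, "ry": 0, "rz": 0}, {"dx": 0, "dy": 0, "dz": 0, "rx": 0, "ry": 0, "rz": 0}]}}

```text
clock: 13.2
tcp_pos: [0.4648, -0.1462, 0.1386]
orientation: [0.159, 3.137, 0.0]
contact_force: [0.9, 0.7, -0.5]
grip_width: 0.0401
gripper_force: 0.0
```

{"method": "send_rows", "body": {"deltas": [{"dx": 0, "dy": 0, "dz": -15, "rx": 0, "ry": 0, "rz": 0}, {"dx": 0, "dy": 0, "dz": -30, "rx": 0, "ry": 0, "rz": 0}, {"dx": 0, "dy": 0, "dz": -45, "rx": 0, "ry": 0, "rz": 0}, {"dx": 0, "dy": 0, "dz": -55, "rx": 0, "ry": 0, "rz": 0}, {"dx": 0, "dy": 0, "dz": -55, "rx": 0, "ry": 0, "rz": 0}]}}

```text
clock: 13.62
tcp_pos: [0.4634, -0.146, 0.0817]
orientation: [-0.157, -3.135, -0.0]
contact_force: [0.2, 0.1, 0.1]
grip_width: 0.0397
gripper_force: 0.0
```

{"method": "send_rows", "body": {"deltas": [{"dx": 0, "dy": 0, "dz": 0, "rx": 0, "ry": 0, "rz": 0}, {"dx": 0, "dy": 0, "dz": 0, "rx": 0, "ry": 0, "rz": 0}, {"dx": 0, "dy": 0, "dz": 0, "rx": 0, "ry": 0, "rz": 0}, {"dx": 0, "dy": 0, "dz": 0, "rx": 0, "ry": 0, "rz": 0}, {"dx": 0, "dy": 0, "dz": 0, "rx": 0, "ry": 0, "rz": 0}], "jaw": 0, "newtons": 30}}

```text
clock: 14.03
tcp_pos: [0.4651, -0.1467, 0.084]
orientation: [0.157, 3.136, 0.0]
contact_force: [-0.7, 0.6, 7.0]
grip_width: 0.0106
gripper_force: 32.9
```

{"method": "send_rows", "body": {"deltas": [{"dx": 1, "dy": 10, "dz": 0, "rx": 0, "ry": 0, "rz": 0}, {"dx": 2, "dy": 20, "dz": 0, "rx": 0, "ry": 0, "rz": 0}, {"dx": 3, "dy": 30, "dz": 0, "rx": 0, "ry": 0, "rz": 0}, {"dx": 4, "dy": 40, "dz": 0, "rx": 0, "ry": 0, "rz": 0}, {"dx": 5, "dy": 50, "dz": 0, "rx": 0, "ry": 0, "rz": 0}]}}

```text
clock: 14.45
tcp_pos: [0.4703, -0.0963, 0.0839]
orientation: [0.158, 3.136, -0.001]
contact_force: [-0.7, -2.1, 8.3]
grip_width: 0.0105
gripper_force: 33.2
```

{"method": "send_rows", "body": {"deltas": [{"dx": 1, "dy": 10, "dz": 0, "rx": 0, "ry": 0, "rz": 0}, {"dx": 2, "dy": 20, "dz": 0, "rx": 0, "ry": 0, "rz": 0}, {"dx": 3, "dy": 30, "dz": 0, "rx": 0, "ry": 0, "rz": 0}, {"dx": 4, "dy": 40, "dz": 0, "rx": 0, "ry": 0, "rz": 0}, {"dx": 5, "dy": 50, "dz": 0, "rx": 0, "ry": 0, "rz": 0}]}}

```text
clock: 14.87
tcp_pos: [0.4753, -0.0461, 0.0839]
orientation: [0.158, 3.136, -0.0]
contact_force: [-0.8, -2.1, 7.3]
grip_width: 0.0112
gripper_force: 33.1
```

{"method": "send_rows", "body": {"deltas": [{"dx": 0.3, "dy": 3, "dz": 0, "rx": 0, "ry": 0, "rz": 0}, {"dx": 0.5, "dy": 5, "dz": 0, "rx": 0, "ry": 0, "rz": 0}, {"dx": 0.7, "dy": 7, "dz": 0, "rx": 0, "ry": 0, "rz": 0}, {"dx": 0.7, "dy": 7, "dz": 0, "rx": 0, "ry": 0, "rz": 0}]}}

```text
clock: 15.2
tcp_pos: [0.4759, -0.041, 0.0839]
orientation: [0.159, 3.136, -0.003]
contact_force: [-0.7, -7.3, 7.9]
grip_width: 0.0108
gripper_force: 33.2
```

{"method": "send_rows", "body": {"deltas": [{"dx": 0.2, "dy": 2, "dz": 0, "rx": 0, "ry": 0, "rz": 0}, {"dx": 0.2, "dy": 2, "dz": 0, "rx": 0, "ry": 0, "rz": 0}, {"dx": 0.2, "dy": 2, "dz": 0, "rx": 0, "ry": 0, "rz": 0}]}}

```text
clock: 15.45
tcp_pos: [0.4759, -0.0409, 0.0839]
orientation: [0.162, 3.135, -0.006]
contact_force: [-1.3, -12.6, 8.0]
grip_width: 0.0108
gripper_force: 33.2
```

{"method": "send_rows", "body": {"deltas": [{"dx": -0.3, "dy": -3, "dz": 0, "rx": 0, "ry": 0, "rz": 0}, {"dx": -0.3, "dy": -3, "dz": 0, "rx": 0, "ry": 0, "rz": 0}, {"dx": -0.3, "dy": -3, "dz": 0, "rx": 0, "ry": 0, "rz": 0}, {"dx": -0.3, "dy": -3, "dz": 0, "rx": 0, "ry": 0, "rz": 0}], "jaw": 40}}

```text
clock: 15.78
tcp_pos: [0.4749, -0.0397, 0.083]
orientation: [-0.156, -3.137, -0.001]
contact_force: [0.5, -0.3, 0.5]
grip_width: 0.0397
gripper_force: 0.0
```

{"method": "send_rows", "body": {"deltas": [{"dx": 0, "dy": 0, "dz": 20, "rx": 0, "ry": 0, "rz": 0}, {"dx": 0, "dy": 0, "dz": 50, "rx": 0, "ry": 0, "rz": 0}, {"dx": 0, "dy": 0, "dz": 80, "rx": 0, "ry": 0, "rz": 0}, {"dx": 0, "dy": 0, "dz": 110, "rx": 0, "ry": 0, "rz": 0}, {"dx": 0, "dy": 0, "dz": 120, "rx": 0, "ry": 0, "rz": 0}]}}

```text
clock: 16.2
tcp_pos: [0.477, -0.0401, 0.2069]
orientation: [0.156, 3.132, 0.002]
contact_force: [0.8, 0.2, -1.0]
grip_width: 0.0399
gripper_force: 0.0
```

{"method": "send_rows", "body": {"deltas": [{"dx": 0, "dy": 25, "dz": 0, "rx": 0, "ry": 0, "rz": 0}, {"dx": 0, "dy": 55, "dz": 0, "rx": 0, "ry": 0, "rz": 0}, {"dx": 0, "dy": 85, "dz": 0, "rx": 0, "ry": 0, "rz": 0}, {"dx": 0, "dy": 115, "dz": 0, "rx": 0, "ry": 0, "rz": 0}, {"dx": 0, "dy": 140, "dz": 0, "rx": 0, "ry": 0, "rz": 0}]}}

```text
clock: 16.62
tcp_pos: [0.4744, 0.1022, 0.2027]
orientation: [-0.154, -3.137, -0.001]
contact_force: [0.7, -0.0, 0.1]
grip_width: 0.0401
gripper_force: 0.0
```

```bash
python3 - <<'E'
from h import *
f=grab('top');P=cloud(f)
m=(P[...,2]>.076)&(P[...,2]<.09); m[:, :262]=0;m[:,395:]=0;m[:190]=0;m[265:]=0
p=P[m][:,:2].astype(np.float32); print('bar',len(p),cv2.minAreaRect(p))
cv2.imwrite('pics/t5.png',cv2.resize(f['frame'][100:300,140:420],(784,560),interpolation=2))
E
```

```text
bar 181 ((0.47477293014526367, -0.04007553681731224), (0.013294863514602184, 0.04924854636192322), 85.26607513427734)
```

View pics/t5.png

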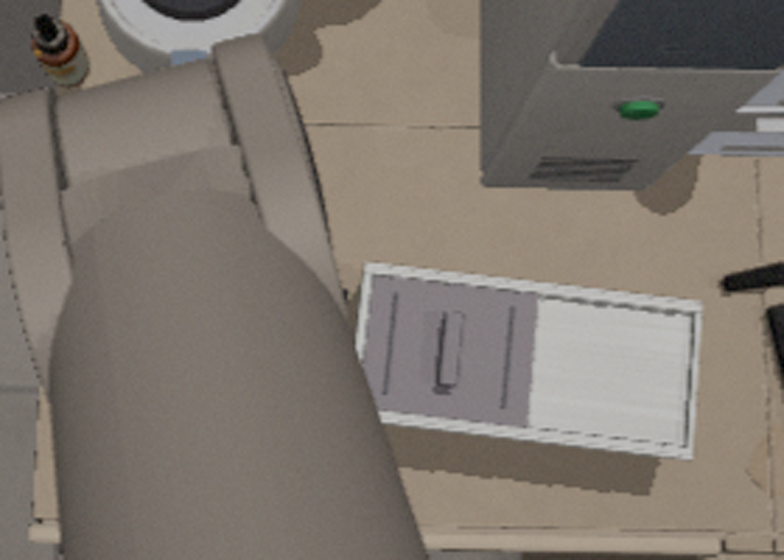

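The cover is fully shut over the compartment, with its bar at (449,350). The measured bar position is (0.475, -0.040), against (0.475, -0.041) expected. The arm is clear of everything.

```bash
python3 -c "
from bench import r
print(r.hand_in())"
```

```text
the job is handed in; nothing more can be done
None
```

I slid the cover fully open by its grip bar, stood the small white bottle upright beside the one already in the box, and slid the cover fully shut over both; the job was handed in at about 16.7 s, with the inside bottle still upright when last seen before closing and the two taller bottles not touched as far as I could tell.

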